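# Clear the batten corner and square the soap case into it

### The job

Pick the green comb out of the batten corner and put it in the hanging basket. Then slide the soap case along the plank, flat all the way, fully home into the corner: its long side flush against the long batten and its end flush against the short one. Leave the lota, the cup and the nail clipper where they are.

Things in the scene. Friction and masses are not known exactly. Their poses are not given: they have to be found in the camera images.
- fence: Fixed corner of two light wooden battens, 18 mm thick, 25 mm high, on the blue plank. Origin: inner corner where the inner faces meet, at plank height (z = 0). The long batten's inner face is the plane x = 0, from y = 0 to y = -200 mm; the short batten's is the plane y = 0, from x = 0 to x = -150 mm. The case's space is at negative x and y. Its yaw differs each time.
- soap_case: Closed clear plastic soap case, whitish with pale pink soap inside; a rigid box 100 mm (its x) by 140 mm (its y, long axis) by 42 mm high, too wide to grip, so it is slid. 0.2 to 0.45 kg, not known beforehand. Origin: centre of its underside; fully home this lies at x = -50 mm, y = -70 mm in the fence frame (either end may go first).
- comb: Green plastic comb lying flat in the batten corner, 160 mm long (its x), 34 mm wide (its y), 10 mm thick, 40 g. Origin: centre of its underside, which is also a good place to grip it across its width.
- basket: Fixed yellow plastic basket on a chrome hook rail. Origin: on the plank (z = 0) under the basket's centre. Inside 250 mm (x) by 180 mm (y); inner floor at z = 60 mm, rim at z = 125 mm, walls 4 mm. The rail runs along x at y = -130 mm, top at z = 193 mm (hooks to 200 mm), posts at x = +-160 mm; open from above.
- lota: Aluminium lota (round water pot), 112 mm across the belly, 105 mm high, standing on the plank; leave alone. Origin: centre of its underside.
- cup: White ceramic cup, 80 mm across the rim, 85 mm high, standing on the plank; leave alone. Origin: centre of its underside.
- clipper: Steel nail clipper, 80 mm long (its x), 15 mm wide, 16 mm high, lying on the plank; leave alone. Origin: centre of its underside.

How it is judged (in metres and radians):
On the way, in this order (a step that is already met when the one before it is completed fails the run):
1. the comb lies released in the basket (x of comb in the frame of basket between -0.125 and 0.125 m and y of comb in the frame of basket between -0.09 and 0.09 m and z of comb in the frame of basket between 0.05 and 0.11 m and linear speed of comb below 0.03 m/s and contact force between the fingers and comb below 0.1 N), for 0.2 s.
2. the soap case is square and flush in the batten corner (x of soap_case in the frame of fence between -0.053 and -0.046 m and y of soap_case in the frame of fence between -0.073 and -0.066 m and angle between the x axis of soap_case and the x axis of fence, either way round below 0.03 rad and height (world z) of soap_case below 0.004 m and angle between soap_case's own z axis and vertical below 0.03 rad), for 0.2 s.
At the end, for the whole second after the job is handed in: The comb rests released inside the basket, its middle within the walls and below the rim. The soap case rests flat on the plank, within 3 mm of home at each batten and 0.03 rad of square, long side on the long batten. Lota, cup and clipper are within 20 mm of their starts (all of step 1 and all of step 2 and linear speed of soap_case below 0.01 m/s and distance of each of lota, cup, clipper from where it was at the start of the episode below 0.02 m); the robot touches nothing.
It fails at once if the lota, the cup or the nail clipper is pushed by more than 20 mm or tipped (distance of any of lota, cup, clipper from where it was at the start of the episode above 0.02 m or angle between any of lota, cup, clipper's own z axis and vertical above 0.35 rad).
It fails at once if the soap case is lifted or tipped off the plank (height (world z) of soap_case above 0.03 m or angle between soap_case's own z axis and vertical above 0.25 rad).
It also fails if it takes over 72 s, if anything falls off the work surface, if the arm or the gripper's body presses on something with over 40 N, if the wrist force passes 120 N, or if a joint passes its speed limit or range.

### The arm

A 6-joint arm with a two-finger parallel gripper is mounted at the origin on the work surface. World frame = base frame: x ahead of the robot, y to its left, z up, the work surface at z = 0. Lengths are in m, angles in degrees, forces in N, time in s.
With the tool pointing down it reaches from about 0.375 to 0.9 m from the base axis. Payload 3.1 kg.
Tool frame: the origin (TCP) lies at the very end of the fingers, on their centre line; the grasp point (between the pads) lies 19 mm behind it (bot.tcp_to_grasp is the distance from the TCP to the grasp point, in m); z points along the fingers, y is the line along which they close (so a half turn about z gives the same grasp; the last joint's range is limited). The gripper opens to 87 mm and grips with 3 to 60 N. Pads are 19 mm wide; open, the fingers measure 117 mm over their backs; the gripper's body (75 mm by 190 mm) begins 51 mm behind the grasp point.
Start: joints at [-82.019, 30.224, 82.088, -0, 67.689, -10.227], TCP at [0.195, -0.594, 0.223] pointing down, gripper open.
Joint ranges: [-176.69, 176.69], [-43.24, 126.21], [12.49, 139.97], [-82, 262], [0, 151.66], [-163.58, 163.58]. Speed limits (degrees/s): [159.86, 159.86, 180, 180, 180, 180].

### API

Orientations are given as a 3x3 rotation matrix whose columns are the frame's x, y, z axes.
In Python, from rig import telemetry, capture, camera_info, job, bot gives the robot as it stands. The module is installed in compiled form; this text tells all that it offers.
- The arm moves only by the tool carry_out, never from a script. Its argument "deltas" is a list that holds one entry, the list of rows, each a list of 7 numbers: the shift along the tool's x, y, z scaled (see below), then the turn, a rotation vector about the tool's x, y, z scaled (see below), then the closure, from -1 (fully open) to 1 (shut). In form: [[[dx, dy, dz, ax, ay, az, claw], ...]]. A call has exactly 10 rows; each row is the pose to reach, as a shift and turn from the pose commanded when the call began, along the tool's axes at that moment, turning the shorter way round; what a row does not reach only later rows make up. The controller multiplies each number of a shift by 15 cm and each number of a turn by 360 degrees. A row lasts 1/12 s, in which the tool goes at most 41.7 mm and 7.16 degrees, less where a joint would pass 70% of its speed; a pose out of reach is approached as far as the arm can. A call with a number of a shift or a turn outside -1 to 1 is refused whole. A call with a gripper value outside its range is refused whole. The fingers move at their own pace and stop on an object; the grip force is fixed at half the most. Time passes only in rows, so rows that repeat a pose let the fingers close, or fill a call up. It gives the time, the measured TCP pose, the force, the opening and the grip force at its end, in the units of the state.
- telemetry.read_state(): the state, without advancing time (a new reading comes with each control period).
- capture(name): name is "side" or "top" or "wrist"; returns the picture (480x640x3 uint8, red, green, blue); there is no depth.
- camera_info(name): a dict with "mtx" (3x3 intrinsics, pixels), "cam_to_world" (4x4, takes a point from camera to world coordinates); the wrist camera has in their place "T_tool_cam" (4x4, takes a point from camera to tool coordinates, whose origin is the TCP and whose axes are the flange's). Camera axes: x right, y down, z forward; pixel columns grow to the right and rows downward; lengths in m; the calibration is good to about 2 mm. The wrist camera is an equidistant fisheye: a pixel r from the principal point sees the ray r / f radians off the axis. A picture is of the moment at which its call begins: read the wrist's pose just before it. camera_info takes no time and is no camera call.
- job.hand_in(): hands the job in; it is judged then, once.
The state is a dict: "time_s": time; "joint_positions": joint angles; "qvel": joint speeds; "tau": joint torques, N m; "position": TCP position; "tcp_rot": TCP orientation; "force": force on the tool from outside, world axes, zero at the start; "moment": the same for the moment, N m; "opening": opening from 0.0 (shut) to 1.0 (fully open); "grasp_force": force on a finger pad.
Only numpy, scipy, OpenCV 4.12 (cv2) and the standard library are available. Lean on these libraries where they do the work, as an engineer would, in place of code of your own. Each camera call takes 0.05 s, during which the arm holds its last target. There are 200 camera calls.

## Working session

There is one attempt and no reset: what is moved stays moved. The work goes in short steps, Python scripts to look and compute and a tool call to move; the robot and the scene stay as the last step left them, time stands still between calls to the robot, and variables do not carry over. Pictures are saved under pics/ and viewed, at most 10 in all, crops included, and the job is handed in when it is done.

Besides the shell and the picture viewer there is one more tool, called after "Emit:" as name(argument=value, ...) on one line, values as JSON. carry_out: Moves the arm, as the interface text tells. Its arguments: {"type":"object","properties":{"deltas":{"type":"array","items":{"type":"array","items":{"type":"array","items":{"type":"number"}}}}},"required":["deltas"]}

```bash
mkdir -p pics
python3 - <<'E'
from rig import telemetry, capture, camera_info, bot
import cv2
for n in ("top","side"):
    cv2.imwrite(f"pics/{n}0.png",capture(n)[:,:,::-1])
    print(n,camera_info(n))
print(camera_info("wrist"))
print(telemetry.read_state()); print(bot.tcp_to_grasp)
E
```

```text
top {'mtx': array([[536.78408347,   0.        , 323.93199459],
       [  0.        , 536.78408347, 235.38934142],
       [  0.        ,   0.        ,   1.        ]]), 'cam_to_world': array([[-0.00663212, -0.98718011,  0.15947239,  0.39693315],
       [-0.99996638,  0.00731608,  0.00370218,  0.00175017],
       [-0.00482143, -0.15944248, -0.98719545,  1.17181729],
       [ 0.        ,  0.        ,  0.        ,  1.        ]])}
side {'mtx': array([[487.61067488,   0.        , 317.62716431],
       [  0.        , 487.61067488, 245.34073742],
       [  0.        ,   0.        ,   1.        ]]), 'cam_to_world': array([[-0.99348863, -0.08089422,  0.08022765,  0.50081669],
       [-0.11243626,  0.5824418 , -0.80505878,  0.80195212],
       [ 0.01839666, -0.80883724, -0.58774475,  0.63220776],
       [ 0.        ,  0.        ,  0.        ,  1.        ]])}
{'mtx': array([[371.64829954,   0.        , 320.64084172],
       [  0.        , 371.64829954, 242.18026556],
       [  0.        ,   0.        ,   1.        ]]), 'T_tool_cam': array([[-1.06868904e-04, -9.56624284e-01, -2.91324505e-01,
     
[... 383 characters left out ...]
-04,
        6.76883192e+01, -1.02269541e+01]), 'qvel': array([ 0.02780777, -0.05969197, -0.12306114, -0.00808741, -0.08186346,
        0.01882384]), 'tau': array([-4.35591874e-04, -4.40986669e+01, -1.77150428e+01,  6.35657413e-02,
        5.33983216e-02, -3.69135353e-05]), 'position': array([ 0.19522291, -0.593052  ,  0.22166858]), 'tcp_rot': array([[ 9.49930048e-01,  3.12462516e-01, -2.81018302e-04],
       [ 3.12462469e-01, -9.49928190e-01,  1.90747577e-03],
       [ 3.29067472e-04, -1.89977622e-03, -9.99998141e-01]]), 'force': array([-0.2541535 , -0.81406378, -0.44865827]), 'moment': array([-0.01634328, -0.06525532, -0.01725029]), 'grasp_force': 0.0, 'opening': 0.9987527171814968}
0.0187
```

View pics/top0.png

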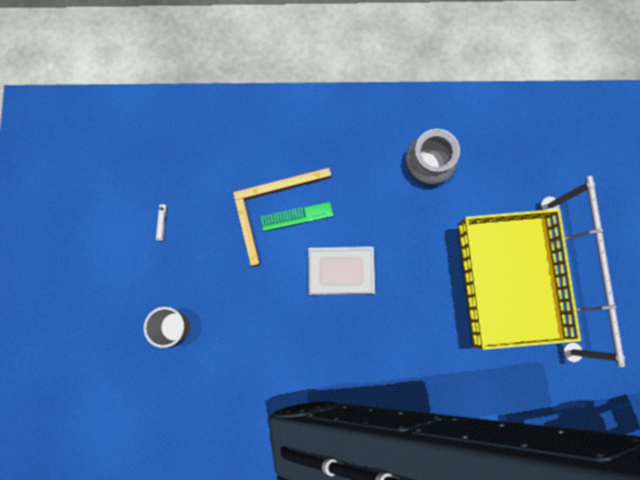

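View pics/side0.png

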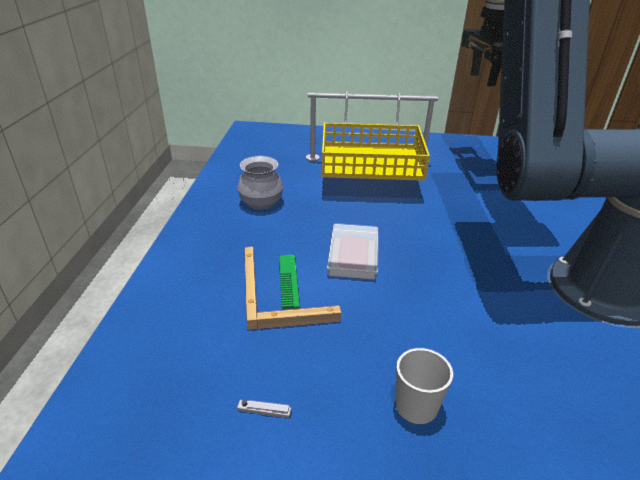

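```bash
cat > h.py <<'E'
import numpy as np, cv2
from rig import capture, camera_info, telemetry
def cast(n,uv,z):
    c=camera_info(n);K=c['mtx'];T=c['cam_to_world']
    uv=np.atleast_2d(uv).astype(float)
    d=np.c_[(uv-[K[0,2],K[1,2]])/K[0,0],np.ones(len(uv))]@T[:3,:3].T
    o=T[:3,3]; return (o+d*((z-o[2])/d[:,2])[:,None])[:,:2]
def big(m):
    cs,_=cv2.findContours(m.astype(np.uint8),cv2.RETR_EXTERNAL,cv2.CHAIN_APPROX_NONE)
    return max(cs,key=cv2.contourArea).reshape(-1,2)
def masks(im):
    h=cv2.cvtColor(im,cv2.COLOR_RGB2HSV).astype(int);H,S,V=h[...,0],h[...,1],h[...,2]
    return dict(wood=(H>10)&(H<24)&(S>60)&(V>110),green=(H>45)&(H<80)&(S>120),yellow=(H>25)&(H<35)&(S>150)&(V>100),
      white=(S<95)&(V>120))
def rect(p):
    (c,s,a)=cv2.minAreaRect((p*1000).astype(np.float32)); return np.round(c,1),np.round(s,1),round(a,2)
E
python3 - <<'E'
from h import *
for n in("top","side"):
    im=cv2.imread(f"pics/{n}0.png")[:,:,::-1].copy();m=masks(im)
    if n=="top":
        m['white'][:,:295]=0;m['white'][:,390:]=0;m['white'][:235]=0;m['white'][310:]=0
    else:
        m['white'][:,:322]=0;m['white'][:,388:]=0;m['white'][:218]=0;m['white'][285:]=0
    print(n)
    g=big(m['green']);print('comb',rect(cast(n,g,.01)))
    y=big(m['yellow']);print('basket rim',rect(cast(n,y,.125)))
    w=big(m['white'])
    for z in(0,.042):print('case',z,rect(cast(n,w,z)))
    wd=big(m['wood'])
    for z in(0,.025):
        ap=cv2.approxPolyDP((cast(n,wd,z)*1000).astype(np.float32),6,True);print('wood',z,np.round(ap.reshape(-1,2)).tolist())
    ap=cv2.approxPolyDP(w.astype(np.int32),3,True);print('case px',ap.reshape(-1,2).tolist(), 'yel bbox',cv2.boundingRect(y.astype(np.int32)))
    print('case corners z42',np.round(cast(n,ap.reshape(-1,2),.042)*1000).tolist())
E
```

```text
top
comb (array([627.9,  65.9]), array([ 33. , 156.7]), 12.37)
basket rim (array([ 479.5, -369.8]), array([256.6, 203. ]), 4.5)
case 0 (array([509.4, -30.8]), array([144.7, 105. ]), 89.89)
case 0.042 (array([505.4, -29.7]), array([139.6, 101.3]), 89.89)
wood 0 [[738.0, -4.0], [684.0, 207.0], [577.0, 181.0], [634.0, 193.0], [631.0, 186.0], [559.0, 172.0], [548.0, 158.0], [539.0, 160.0], [539.0, 171.0], [522.0, 164.0], [526.0, 151.0], [672.0, 187.0], [722.0, -6.0]]
wood 0.025 [[731.0, -4.0], [678.0, 203.0], [573.0, 177.0], [629.0, 189.0], [626.0, 182.0], [556.0, 168.0], [545.0, 155.0], [536.0, 157.0], [536.0, 168.0], [519.0, 161.0], [523.0, 148.0], [666.0, 183.0], [715.0, -6.0]]
case px [[373, 248], [308, 248], [308, 294], [374, 293]] yel bbox (459, 211, 120, 137)
case corners z42 [[552.0, -98.0], [553.0, 40.0], [455.0, 40.0], [456.0, -98.0]]
side
comb (array([630. ,  71.2]), array([ 32.3, 161.1]), 11.96)
basket rim (array([ 481.5, -373.7]), array([257.3, 187.1]), 4.09)
case 0 (array([508.4, -61.5]), array([104.2, 193. ]), 0.63)
case 0.042 (array([507.9,  -4.1]), array([ 97.3, 180.2]), 0.63)
wood 0 [[743.0, -32.0], [688.0, 183.0], [675.0, 184.0], [685.0, 190.0], [681.0, 199.0], [673.0, 178.0], [524.0, 143.0], [527.0, 124.0], [674.0, 163.0], [728.0, -35.0]]
wood 0.025 [[733.0, 1.0], [681.0, 207.0], [668.0, 208.0], [677.0, 214.0], [674.0, 223.0], [666.0, 203.0], [523.0, 169.0], [526.0, 151.0], [667.0, 188.0], [719.0, -1.0]]
case px [[334, 224], [328, 274], [373, 278], [377, 271], [377, 227]] yel bbox (323, 123, 106, 34)
case corners z42 [[555.0, -91.0], [551.0, 83.0], [466.0, 84.0], [459.0, 61.0], [461.0, -92.0]]
```

Run:
```python
from h import *
im=cv2.imread("pics/top0.png")
a=cv2.resize(im[150:310,220:400],None,fx=4.4,fy=3.75,interpolation=cv2.INTER_CUBIC) if 0 else cv2.resize(im[160:310,225:385],None,fx=4,fy=4,interpolation=cv2.INTER_CUBIC)
cv2.imwrite("pics/crop0.png",a)
```

```text
(no output)
```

View pics/crop0.png

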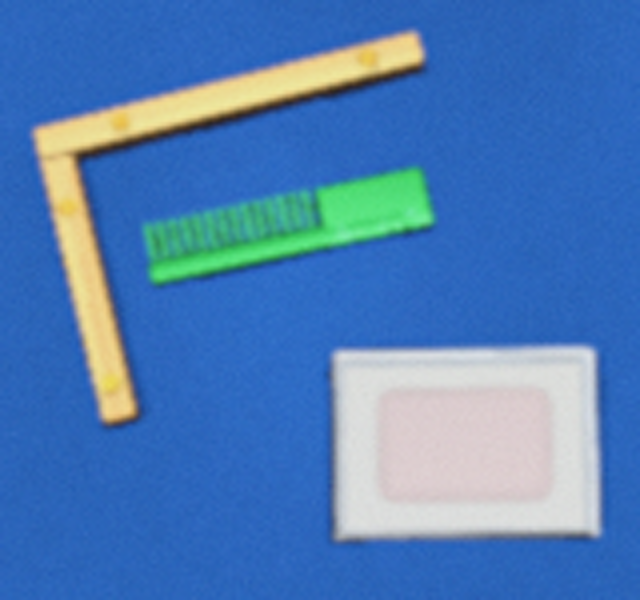

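```bash
cat >> h.py <<'E'
# commanded pose is tracked as x,y,z,yaw (tool straight down)
def axes(yaw):
    c,s=np.cos(np.radians(yaw)),np.sin(np.radians(yaw)); return np.array([[c,s,0],[s,-c,0],[0,0,-1]])
def chain(p,targets):
    p=np.array(p,float)
    for t in targets:
        t=np.array(t,float);R=axes(p[3]);d=np.round(R.T@(t[:3]-p[:3])/.15,3);a=np.round(-(t[3]-p[3])/360,3)
        p=np.r_[p[:3]+R@d*.15,p[3]-a*360]; print(d.tolist(),a,'->',np.round(p,4).tolist(), '' if abs(d).max()<=1 else 'TOO FAR')
E
python3 - <<'E'
from h import *
chain([.195,-.594,.223,18.208],[(.26,-.47,.30,46),(.36,-.34,.30,74),(.46,-.2,.25,102.3),(.545,-.07,.2,102.3),(.629,.068,.14,102.3)])
E
```

```text
[0.67, -0.65, -0.513] -0.077 -> [0.26, -0.47, 0.3, 45.928] 
[1.086, -0.124, -0.0] -0.078 -> [0.3599, -0.34, 0.3, 74.008] TOO FAR
[1.081, 0.384, 0.333] -0.079 -> [0.46, -0.2, 0.25, 102.448] TOO FAR
[0.724, 0.74, 0.333] 0.0 -> [0.545, -0.07, 0.2, 102.448] 
[0.778, 0.745, 0.4] 0.0 -> [0.6289, 0.068, 0.14, 102.448]
```

Emit:
carry_out(deltas=[[[0.067,-0.065,-0.051,0,0,-0.008,-0.4],[0.134,-0.13,-0.102,0,0,-0.016,-0.4],[0.201,-0.195,-0.153,0,0,-0.024,-0.4],[0.268,-0.26,-0.204,0,0,-0.032,-0.4],[0.335,-0.325,-0.255,0,0,-0.04,-0.4],[0.402,-0.39,-0.306,0,0,-0.048,-0.4],[0.469,-0.455,-0.357,0,0,-0.056,-0.4],[0.536,-0.52,-0.408,0,0,-0.064,-0.4],[0.603,-0.585,-0.459,0,0,-0.072,-0.4],[0.67,-0.65,-0.51,0,0,-0.08,-0.4]]])

```text
time_s: 0.93
position: [0.2604, -0.4686, 0.2989]
tcp_rot: [[0.68, 0.733, -0.0], [0.733, -0.68, 0.001], [0.001, -0.001, -1.0]]
force: [0.2, 0.2, 0.9]
opening: 0.707
grasp_force: 0.0
```

Emit:
carry_out(deltas=[[[0.1,-0.01,0,0,0,-0.008,-0.4],[0.2,-0.02,0,0,0,-0.016,-0.4],[0.3,-0.03,0,0,0,-0.024,-0.4],[0.4,-0.04,0,0,0,-0.032,-0.4],[0.5,-0.05,0,0,0,-0.04,-0.4],[0.6,-0.06,0,0,0,-0.048,-0.4],[0.7,-0.07,0,0,0,-0.056,-0.4],[0.8,-0.08,0,0,0,-0.064,-0.4],[0.9,-0.09,0,0,0,-0.072,-0.4],[1.0,-0.1,0,0,0,-0.08,-0.4]]])

```text
time_s: 1.77
position: [0.3518, -0.3487, 0.2987]
tcp_rot: [[0.243, 0.97, -0.001], [0.97, -0.243, 0.001], [0.001, -0.001, -1.0]]
force: [-1.3, -0.8, 0.1]
opening: 0.703
grasp_force: 0.0
```

Emit:
carry_out(deltas=[[[0.1,0.04,0.03,0,0,-0.0074,-0.4],[0.2,0.08,0.06,0,0,-0.0148,-0.4],[0.3,0.12,0.09,0,0,-0.0222,-0.4],[0.4,0.16,0.12,0,0,-0.0296,-0.4],[0.5,0.2,0.15,0,0,-0.037,-0.4],[0.6,0.24,0.18,0,0,-0.0444,-0.4],[0.7,0.28,0.21,0,0,-0.0518,-0.4],[0.8,0.32,0.24,0,0,-0.0592,-0.4],[0.9,0.36,0.27,0,0,-0.0666,-0.4],[1.0,0.4,0.3,0,0,-0.074,-0.4]]])

```text
time_s: 2.6
position: [0.4467, -0.2181, 0.2535]
tcp_rot: [[-0.218, 0.976, -0.001], [0.976, 0.218, 0.001], [0.001, -0.001, -1.0]]
force: [-0.7, -0.4, 0.3]
opening: 0.698
grasp_force: 0.0
```

```bash
cat >> h.py <<'E'
def adv(p,*moves):
    p=np.array(p,float)
    for m in moves: p=np.r_[p[:3]+axes(p[3])@np.array(m[:3])*.15,p[3]-m[3]*360]
    print('cmd',np.round(p,4).tolist()); return p
def meas():
    s=telemetry.read_state();R=s['tcp_rot'];print('meas',s['time_s'],np.round(s['position'],4),round(np.degrees(np.arctan2(R[1,0],R[0,0])),2),np.round(s['force'],1),round(s['opening'],3),s['grasp_force'])
E
python3 - <<'E'
from h import *
p=adv([.195,-.594,.223,18.208],(.67,-.65,-.51,-.08),(1,-.1,0,-.08),(1,.4,.3,-.074));meas()
chain(p,[(.54,-.085,.2,102.3),(.629,.068,.14,102.3)])
E
```

```text
cmd [0.4463, -0.2193, 0.2545, 102.448]
meas 2.6 [ 0.4467 -0.2181  0.2535] 102.58 [-0.7 -0.4  0.3] 0.698 0.0
[0.74, 0.803, 0.363] 0.0 -> [0.54, -0.085, 0.2, 102.448] 
[0.868, 0.8, 0.4] 0.0 -> [0.6291, 0.068, 0.14, 102.448]
```

Emit:
carry_out(deltas=[[[0.074,0.08,0.036,0,0,0,-0.4],[0.148,0.16,0.072,0,0,0,-0.4],[0.222,0.24,0.108,0,0,0,-0.4],[0.296,0.32,0.144,0,0,0,-0.4],[0.37,0.4,0.18,0,0,0,-0.4],[0.444,0.48,0.216,0,0,0,-0.4],[0.518,0.56,0.252,0,0,0,-0.4],[0.592,0.64,0.288,0,0,0,-0.4],[0.666,0.72,0.324,0,0,0,-0.4],[0.74,0.8,0.36,0,0,0,-0.4]]])

```text
time_s: 3.43
position: [0.5399, -0.0839, 0.1994]
tcp_rot: [[-0.216, 0.976, -0.001], [0.976, 0.216, 0.0], [0.001, -0.001, -1.0]]
force: [0.7, -0.2, -0.1]
opening: 0.702
grasp_force: 0.0
```

Emit:
carry_out(deltas=[[[0.1,0.09,0.04,0,0,0,-0.4],[0.2,0.18,0.08,0,0,0,-0.4],[0.3,0.27,0.12,0,0,0,-0.4],[0.4,0.36,0.16,0,0,0,-0.4],[0.5,0.45,0.2,0,0,0,-0.4],[0.6,0.54,0.24,0,0,0,-0.4],[0.7,0.63,0.28,0,0,0,-0.4],[0.8,0.72,0.32,0,0,0,-0.4],[0.87,0.8,0.36,0,0,0,-0.4],[0.87,0.8,0.36,0,0,0,-0.4]]])

```text
time_s: 4.27
position: [0.6297, 0.071, 0.1444]
tcp_rot: [[-0.218, 0.976, -0.001], [0.976, 0.218, 0.001], [0.001, -0.0, -1.0]]
force: [-0.2, -0.4, 0.6]
opening: 0.698
grasp_force: 0.0
```

```bash
cat >> h.py <<'E'
def wcast(uv,z,s):
    c=camera_info('wrist');K=c['mtx'];T=c['T_tool_cam'];uv=np.atleast_2d(uv).astype(float)-[K[0,2],K[1,2]]
    r=np.hypot(*uv.T)+1e-9;t=r/K[0,0];d=np.c_[uv/r[:,None]*np.sin(t)[:,None],np.cos(t)]
    R=np.array(s['tcp_rot']);o=np.array(s['position'])+R@T[:3,3];d=d@(R@T[:3,:3]).T
    return (o+d*((z-o[2])/d[:,2])[:,None])[:,:2]
E
python3 - <<'E'
from h import *
p=adv([.4463,-.2193,.2545,102.448],(.74,.8,.36,0),(.87,.8,.36,0));meas()
s=telemetry.read_state();im=capture('wrist');cv2.imwrite('pics/w1.png',im[:,:,::-1]);m=masks(im)
print('comb',rect(wcast(big(m['green']),.01,s)))
wd=big(m['wood'])
for z in(0,.025):print('wood',z,np.round(cv2.approxPolyDP((wcast(wd,z,s)*1000).astype(np.float32),5,True).reshape(-1,2)).tolist())
E
```

```text
cmd [0.6286, 0.0683, 0.1465, 102.448]
meas 4.2667 [0.6297 0.071  0.1444] 102.59 [-0.2 -0.4  0.6] 0.698 0.0
comb (array([624.9,  91.7]), array([ 32.5, 105.6]), 11.9)
wood 0 [[514.0, 162.0], [521.0, 148.0], [669.0, 185.0], [697.0, 107.0], [710.0, 115.0], [700.0, 158.0], [689.0, 154.0], [687.0, 161.0], [684.0, 152.0], [672.0, 204.0], [666.0, 203.0], [672.0, 188.0], [660.0, 184.0], [621.0, 192.0], [547.0, 173.0], [572.0, 162.0], [537.0, 153.0], [541.0, 163.0], [535.0, 156.0], [530.0, 165.0], [525.0, 161.0], [536.0, 153.0], [520.0, 148.0]]
wood 0.025 [[522.0, 161.0], [529.0, 148.0], [664.0, 182.0], [690.0, 110.0], [702.0, 118.0], [693.0, 157.0], [683.0, 153.0], [681.0, 160.0], [678.0, 152.0], [667.0, 200.0], [661.0, 198.0], [667.0, 185.0], [656.0, 181.0], [620.0, 188.0], [553.0, 171.0], [575.0, 161.0], [543.0, 152.0], [547.0, 162.0], [541.0, 155.0], [537.0, 164.0], [532.0, 160.0], [542.0, 153.0], [528.0, 148.0]]
```

View pics/w1.png

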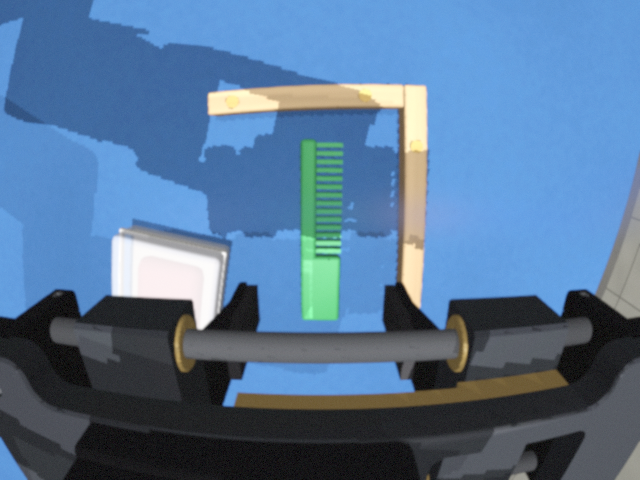

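Emit:
carry_out(deltas=[[[-0.002,0.001,0.13,0,0,0,-0.4],[-0.004,0.002,0.26,0,0,0,-0.4],[-0.006,0.003,0.39,0,0,0,-0.4],[-0.008,0.004,0.52,0,0,0,-0.4],[-0.01,0.005,0.64,0,0,0,-0.4],[-0.01,0.006,0.74,0,0,0,-0.4],[-0.01,0.006,0.82,0,0,0,-0.4],[-0.01,0.006,0.88,0,0,0,-0.4],[-0.01,0.006,0.92,0,0,0,-0.4],[-0.01,0.006,0.945,0,0,0,-0.4]]])

```text
time_s: 5.15
position: [0.63, 0.0669, 0.0038]
tcp_rot: [[-0.215, 0.977, -0.0], [0.977, 0.215, -0.0], [0.0, -0.0, -1.0]]
force: [0.1, 0.1, -0.2]
opening: 0.697
grasp_force: 0.0
```

Emit:
carry_out(deltas=[[[0,0,0,0,0,0,0],[0,0,0,0,0,0,0.3],[0,0,0,0,0,0,0.6],[0,0,0,0,0,0,1],[0,0,0,0,0,0,1],[0,0,0,0,0,0,1],[0,0,0,0,0,0,1],[0,0,0,0,0,0,1],[0,0,0,0,0,0,1],[0,0,0,0,0,0,1]]])

```text
time_s: 5.98
position: [0.6305, 0.0673, 0.0049]
tcp_rot: [[-0.216, 0.976, 0.001], [0.976, 0.216, 0.0], [-0.0, 0.001, -1.0]]
force: [-1.6, 1.1, 5.5]
opening: 0.385
grasp_force: 30.0
```

Run:
```python
from h import *
p=adv([.6286,.0683,.1465,102.448],(-.01,.006,.945,0));meas()
chain(p,[(.62,.02,.13,80),(.60,-.1,.25,55),(.56,-.23,.26,29),(.48,-.358,.24,4.2),(.48,-.358,.10,4.2),(.48,-.358,.082,4.2)])
```

```text
cmd [0.6298, 0.067, 0.0048, 102.448]
meas 5.9833 [0.6305 0.0673 0.0049] 102.45 [-1.6  1.1  5.5] 0.385 29.99770939350128
[-0.292, -0.131, -0.835] 0.062 -> [0.6201, 0.02, 0.13, 80.128] 
[-0.811, 0.005, -0.8] 0.07 -> [0.5999, -0.1, 0.25, 54.928] 
[-0.863, 0.28, -0.067] 0.072 -> [0.5599, -0.23, 0.26, 29.008] 
[-0.88, 0.488, 0.134] 0.069 -> [0.48, -0.3581, 0.24, 4.168] 
[0.0, -0.0, 0.933] -0.0 -> [0.48, -0.3581, 0.1, 4.168] 
[0.0, -0.0, 0.12] -0.0 -> [0.48, -0.3581, 0.082, 4.168]
```

Emit:
carry_out(deltas=[[[0,0,-0.06,0,0,0,1],[0,0,-0.15,0,0,0,1],[-0.02,-0.01,-0.24,0,0,0.004,1],[-0.06,-0.03,-0.33,0,0,0.012,1],[-0.1,-0.05,-0.42,0,0,0.02,1],[-0.14,-0.07,-0.51,0,0,0.03,1],[-0.18,-0.09,-0.6,0,0,0.038,1],[-0.22,-0.1,-0.68,0,0,0.046,1],[-0.26,-0.12,-0.76,0,0,0.054,1],[-0.29,-0.13,-0.835,0,0,0.062,1]]])

```text
time_s: 6.82
position: [0.6204, 0.0198, 0.1317]
tcp_rot: [[0.175, 0.985, 0.001], [0.985, -0.175, -0.0], [-0.0, 0.001, -1.0]]
force: [-0.1, -0.5, -0.7]
opening: 0.387
grasp_force: 30.0
```

Emit:
carry_out(deltas=[[[-0.081,0,-0.08,0,0,0.007,1],[-0.162,0,-0.16,0,0,0.014,1],[-0.243,0,-0.24,0,0,0.021,1],[-0.324,0,-0.32,0,0,0.028,1],[-0.405,0,-0.4,0,0,0.035,1],[-0.486,0,-0.48,0,0,0.042,1],[-0.567,0,-0.56,0,0,0.049,1],[-0.648,0,-0.64,0,0,0.056,1],[-0.729,0,-0.72,0,0,0.063,1],[-0.81,0,-0.8,0,0,0.07,1]]])

```text
time_s: 7.65
position: [0.5992, -0.1004, 0.2507]
tcp_rot: [[0.578, 0.816, -0.0], [0.816, -0.578, 0.0], [-0.0, -0.0, -1.0]]
force: [0.2, -1.3, -0.9]
opening: 0.385
grasp_force: 30.0
```

Emit:
carry_out(deltas=[[[-0.086,0.028,-0.007,0,0,0.007,1],[-0.172,0.056,-0.014,0,0,0.014,1],[-0.258,0.084,-0.021,0,0,0.021,1],[-0.344,0.112,-0.028,0,0,0.028,1],[-0.43,0.14,-0.035,0,0,0.036,1],[-0.516,0.168,-0.042,0,0,0.043,1],[-0.602,0.196,-0.049,0,0,0.05,1],[-0.688,0.224,-0.056,0,0,0.058,1],[-0.774,0.252,-0.063,0,0,0.065,1],[-0.86,0.28,-0.07,0,0,0.072,1]]])

```text
time_s: 8.48
position: [0.5592, -0.2301, 0.2599]
tcp_rot: [[0.877, 0.481, -0.0], [0.481, -0.877, 0.0], [-0.0, -0.001, -1.0]]
force: [-0.9, 0.2, -0.4]
opening: 0.384
grasp_force: 30.0
```

Emit:
carry_out(deltas=[[[-0.088,0.049,0.013,0,0,0.007,1],[-0.176,0.098,0.026,0,0,0.014,1],[-0.264,0.147,0.039,0,0,0.021,1],[-0.352,0.196,0.052,0,0,0.028,1],[-0.44,0.245,0.065,0,0,0.035,1],[-0.528,0.294,0.078,0,0,0.042,1],[-0.616,0.343,0.091,0,0,0.049,1],[-0.704,0.392,0.104,0,0,0.056,1],[-0.8,0.44,0.117,0,0,0.063,1],[-0.88,0.49,0.13,0,0,0.069,1]]])

```text
time_s: 9.32
position: [0.479, -0.3583, 0.2404]
tcp_rot: [[0.998, 0.069, -0.0], [0.069, -0.998, 0.0], [-0.0, -0.0, -1.0]]
force: [-0.0, 0.1, -0.4]
opening: 0.381
grasp_force: 30.0
```

Run:
```python
from h import *
p=adv([.6298,.067,.0048,102.448],(-.29,-.13,-.835,.062),(-.81,0,-.8,.07),(-.86,.28,-.07,.072),(-.88,.49,.13,.069));meas()
chain(p,[(.48,-.358,.10,4.2)])
s=telemetry.read_state();cv2.imwrite('pics/w2.png',capture('wrist')[:,:,::-1]);cv2.imwrite('pics/t2.png',capture('top')[:,:,::-1])
a=cv2.imread('pics/w2.png');b=cv2.imread('pics/t2.png');cv2.imwrite('pics/c2.png',cv2.resize(np.hstack([a,b]),(800,300)))
```

```text
cmd [0.4798, -0.3574, 0.241, 4.168]
meas 9.3167 [ 0.479  -0.3583  0.2404] 3.93 [-0.   0.1 -0.4] 0.381 29.99308079481125
[0.001, 0.004, 0.94] -0.0 -> [0.4799, -0.358, 0.1001, 4.168]
```

View pics/c2.png

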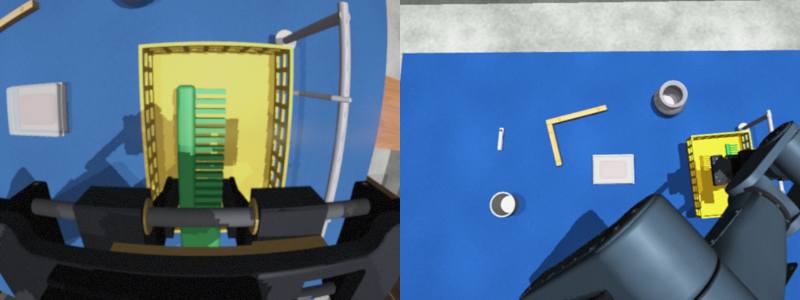

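Emit:
carry_out(deltas=[[[0,0,0.06,0,0,0,1],[0,0,0.16,0,0,0,1],[0,0,0.28,0,0,0,1],[0,0,0.4,0,0,0,1],[0,0,0.52,0,0,0,1],[0,0,0.64,0,0,0,1],[0,0,0.76,0,0,0,1],[0,0,0.86,0,0,0,1],[0,0,0.94,0,0,0,1],[0,0,1.0,0,0,0,1]]])

```text
time_s: 10.25
position: [0.48, -0.3558, 0.0889]
tcp_rot: [[0.997, 0.074, -0.001], [0.074, -0.997, 0.002], [-0.001, -0.002, -1.0]]
force: [-0.8, 0.0, -0.3]
opening: 0.385
grasp_force: 30.0
```

Emit:
carry_out(deltas=[[[0,0,0.04,0,0,0,1],[0,0,0.08,0,0,0,1],[0,0,0.1,0,0,0,1],[0,0,0.1,0,0,0,1],[0,0,0.1,0,0,0,0],[0,0,0.1,0,0,0,-0.2],[0,0,0.1,0,0,0,-0.2],[0,0,0.1,0,0,0,-0.2],[0,0,0.1,0,0,0,-0.2],[0,0,0.1,0,0,0,-0.2]]])

```text
time_s: 11.08
position: [0.4801, -0.3572, 0.0758]
tcp_rot: [[0.997, 0.073, 0.0], [0.073, -0.997, -0.0], [0.0, 0.0, -1.0]]
force: [-0.5, 0.4, -0.1]
opening: 0.596
grasp_force: 0.0
```

Emit:
carry_out(deltas=[[[0,0,0,0,0,0,-0.2],[0,0,-0.1,0,0,0,-0.2],[0,0,-0.2,0,0,0,-0.2],[0,0,-0.3,0,0,0,-0.2],[0,0,-0.4,0,0,0,-0.2],[0,0,-0.52,0,0,0,-0.2],[0,0,-0.64,0,0,0,0.2],[0,0,-0.76,0,0,0,0.6],[0,0,-0.88,0,0,0,1],[0,0,-1.0,0,0,0,1]]])

```text
time_s: 11.92
position: [0.4798, -0.3569, 0.2264]
tcp_rot: [[0.997, 0.073, -0.0], [0.073, -0.997, 0.0], [-0.0, -0.0, -1.0]]
force: [-1.3, 0.4, -0.4]
opening: 0.377
grasp_force: 0.0
```

Run:
```python
from h import *
p=adv([.4798,-.3574,.241,4.168],(0,0,1,0),(0,0,.1,0),(0,0,-1,0));meas()
s=telemetry.read_state();im=capture('wrist');cv2.imwrite('pics/w3.png',im[:,:,::-1])
g=big(masks(im)['green']);print('comb in wrist',rect(wcast(g,.07,s)))
cv2.imwrite('pics/c3.png',cv2.resize(im[:,:,::-1],(400,300)))
```

```text
cmd [0.4798, -0.3574, 0.226, 4.168]
meas 11.9167 [ 0.4798 -0.3569  0.2264] 4.17 [-1.3  0.4 -0.4] 0.377 0.0
comb in wrist (array([ 439.6, -360.4]), array([74.7, 31.4]), 3.34)
```

View pics/c3.png

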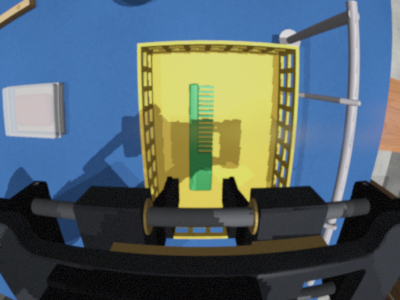

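Run:
```python
from h import *
print('lota rim',cast('top',[[434,150]],.105),'base side',cast('side',[[261,207]],0), 'belly side', cast('side',[[238,190],[283,190]],.05))
print('cup',cast('top',[[167,327]],.085),'clip',cast('top',[[161,222]],.01))
chain([.4798,-.3574,.226,4.168],[(.45,-.22,.226,0),(.415,-.09,.2,0),(.41,-.03,.08,0),(.41,-.03,.013,0)])
```

```text
lota rim [[ 0.74612206 -0.22262849]] base side [[ 0.74343026 -0.20447092]] belly side [[ 0.79445328 -0.1931507 ]
 [ 0.68810571 -0.20869743]]
cup [[0.38935168 0.32071191]] clip [[0.61717652 0.3651076 ]]
[-0.132, -0.928, 0.0] 0.012 -> [0.4499, -0.22, 0.226, -0.152] 
[-0.235, -0.866, 0.173] -0.0 -> [0.415, -0.09, 0.2, -0.152] 
[-0.035, -0.4, 0.8] -0.0 -> [0.4099, -0.03, 0.0801, -0.152] 
[0.0, -0.0, 0.447] -0.0 -> [0.4099, -0.03, 0.013, -0.152]
```

Emit:
carry_out(deltas=[[[-0.013,-0.093,0,0,0,0.0012,1],[-0.026,-0.186,0,0,0,0.0024,1],[-0.039,-0.279,0,0,0,0.0036,1],[-0.052,-0.372,0,0,0,0.0048,1],[-0.065,-0.465,0,0,0,0.006,1],[-0.078,-0.558,0,0,0,0.0072,1],[-0.091,-0.651,0,0,0,0.0084,1],[-0.104,-0.744,0,0,0,0.0096,1],[-0.117,-0.837,0,0,0,0.0108,1],[-0.13,-0.93,0,0,0,0.0116,1]]])

```text
time_s: 12.8
position: [0.4502, -0.218, 0.2256]
tcp_rot: [[1.0, -0.001, 0.0], [-0.001, -1.0, -0.0], [0.0, 0.0, -1.0]]
force: [-0.1, 0.5, 0.8]
opening: 0.009
grasp_force: 0.0
```

Emit:
carry_out(deltas=[[[-0.024,-0.087,0.017,0,0,0,0],[-0.048,-0.174,0.034,0,0,0,-0.5],[-0.072,-0.261,0.051,0,0,0,-1],[-0.096,-0.348,0.068,0,0,0,-1],[-0.12,-0.435,0.085,0,0,0,-1],[-0.144,-0.522,0.102,0,0,0,-1],[-0.168,-0.609,0.119,0,0,0,-1],[-0.192,-0.696,0.136,0,0,0,-1],[-0.216,-0.783,0.153,0,0,0,-1],[-0.24,-0.87,0.17,0,0,0,-1]]])

```text
time_s: 13.63
position: [0.4141, -0.0876, 0.1998]
tcp_rot: [[1.0, -0.0, 0.0], [-0.0, -1.0, 0.0], [0.0, -0.0, -1.0]]
force: [-0.2, -0.5, 0.7]
opening: 0.68
grasp_force: 0.0
```

Emit:
carry_out(deltas=[[[-0.004,-0.05,0.08,0,0,0,-1],[-0.008,-0.1,0.16,0,0,0,-1],[-0.012,-0.15,0.24,0,0,0,-1],[-0.016,-0.2,0.32,0,0,0,-1],[-0.02,-0.25,0.4,0,0,0,-1],[-0.024,-0.3,0.5,0,0,0,-1],[-0.03,-0.35,0.6,0,0,0,-1],[-0.04,-0.4,0.7,0,0,0,-1],[-0.04,-0.4,0.78,0,0,0,-1],[-0.04,-0.4,0.8,0,0,0,-1]]])

```text
time_s: 14.47
position: [0.4073, -0.0276, 0.0787]
tcp_rot: [[1.0, 0.001, -0.003], [0.001, -1.0, 0.001], [-0.003, -0.001, -1.0]]
force: [-1.0, -0.9, 0.3]
opening: 1.001
grasp_force: 0.0
```

Run:
```python
from h import *
p=adv([.4798,-.3574,.226,4.168],(-.13,-.93,0,.0116),(-.24,-.87,.17,0),(-.04,-.4,.8,0));meas()
s=telemetry.read_state();im=capture('wrist');cv2.imwrite('pics/w4.png',im[:,:,::-1])
cv2.imwrite('pics/c4.png',cv2.resize(im[:,:,::-1],(480,360)))
cv2.imwrite('pics/t4.png',capture('top')[:,:,::-1])
m=masks(im);wd=m['wood']
w=big(wd)
for z in(0,.025):print('wood',z,np.round(cv2.approxPolyDP((wcast(w,z,s)*1000).astype(np.float32),5,True).reshape(-1,2)).tolist())
g=big(m['white']);print('case',[np.round(cv2.approxPolyDP((wcast(g,z,s)*1000).astype(np.float32),5,True).reshape(-1,2)).tolist() for z in(0,.042)])
```

```text
cmd [0.4082, -0.0292, 0.0805, -0.008]
meas 14.4667 [ 0.4073 -0.0276  0.0787] 0.05 [-1.  -0.9  0.3] 1.001 0.0
wood 0 [[620.0, 208.0], [526.0, 184.0], [527.0, 168.0], [612.0, 186.0]]
wood 0.025 [[606.0, 183.0], [522.0, 162.0], [523.0, 147.0], [599.0, 163.0]]
case [[[567.0, 51.0], [453.0, 49.0], [455.0, -113.0], [569.0, -111.0]], [[553.0, 37.0], [459.0, 36.0], [461.0, -98.0], [555.0, -96.0]]]
```

View pics/c4.png

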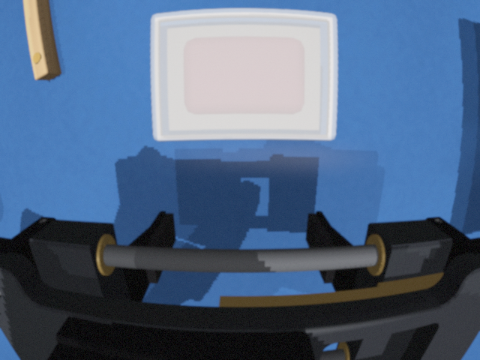

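Run:
```python
from h import *
chain([.4082,-.0292,.0805,-.008],[(.41,-.03,.013,0),(.446,-.03,.013,0),(.520,-.0185,.013,7.25),(.592,-.0027,.013,14.5)])
```

```text
[0.012, 0.005, 0.45] -0.0 -> [0.41, -0.03, 0.013, -0.008] 
[0.24, 0.0, -0.0] -0.0 -> [0.446, -0.03, 0.013, -0.008] 
[0.493, -0.076, -0.0] -0.02 -> [0.52, -0.0186, 0.013, 7.192] 
[0.49, -0.045, -0.0] -0.02 -> [0.592, -0.0027, 0.013, 14.392]
```

Emit:
carry_out(deltas=[[[0,0,0.1,0,0,0,-1],[0.01,0.005,0.2,0,0,0,-1],[0.01,0.005,0.3,0,0,0,-1],[0.01,0.005,0.38,0,0,0,-1],[0.01,0.005,0.43,0,0,0,-1],[0.01,0.005,0.45,0,0,0,-1],[0.06,0.005,0.45,0,0,0,-1],[0.12,0.005,0.45,0,0,0,-1],[0.18,0.005,0.45,0,0,0,-1],[0.25,0.005,0.45,0,0,0,-1]]])

```text
time_s: 15.4
position: [0.4475, -0.0298, 0.0133]
tcp_rot: [[1.0, 0.0, 0.001], [0.0, -1.0, -0.001], [0.001, 0.001, -1.0]]
force: [-3.1, -1.4, -0.5]
opening: 0.999
grasp_force: 0.4
```

Emit:
carry_out(deltas=[[[0.04,-0.005,0,0,0,-0.001,-1],[0.09,-0.012,0,0,0,-0.003,-1],[0.14,-0.02,0,0,0,-0.005,-1],[0.19,-0.028,0,0,0,-0.007,-1],[0.24,-0.036,0,0,0,-0.009,-1],[0.29,-0.044,0,0,0,-0.011,-1],[0.34,-0.052,0,0,0,-0.013,-1],[0.39,-0.06,0,0,0,-0.015,-1],[0.44,-0.068,0,0,0,-0.018,-1],[0.49,-0.076,0,0,0,-0.02,-1]]])

```text
time_s: 16.23
position: [0.5196, -0.018, 0.0126]
tcp_rot: [[0.992, 0.127, -0.001], [0.127, -0.992, 0.0], [-0.001, -0.0, -1.0]]
force: [-5.6, -1.6, 4.1]
opening: 1.006
grasp_force: 2.6
```

Emit:
carry_out(deltas=[[[0.05,-0.005,0,0,0,-0.002,-1],[0.1,-0.01,0,0,0,-0.004,-1],[0.15,-0.015,0,0,0,-0.006,-1],[0.2,-0.02,0,0,0,-0.008,-1],[0.25,-0.025,0,0,0,-0.01,-1],[0.3,-0.03,0,0,0,-0.012,-1],[0.35,-0.035,0,0,0,-0.014,-1],[0.4,-0.04,0,0,0,-0.016,-1],[0.45,-0.045,0,0,0,-0.018,-1],[0.48,-0.045,0,0,0,-0.02,-1]]])

```text
time_s: 17.07
position: [0.5922, -0.0023, 0.0126]
tcp_rot: [[0.968, 0.25, 0.003], [0.25, -0.968, -0.0], [0.003, 0.001, -1.0]]
force: [-2.4, -1.9, 1.1]
opening: 0.997
grasp_force: 1.3
```

```bash
cat >> h.py <<'E'
def case(n='top',box=None):
    im=capture(n);m=masks(im)
    if n=='top': w0=big(m['white']&(np.mgrid[:480,:640][0]>130)&(np.mgrid[:480,:640][1]>190)&(np.mgrid[:480,:640][1]<400))
    print('case z42',rect(cast(n,w0,.042)),'z0',rect(cast(n,w0,0)));return im
E
python3 - <<'E'
from h import *
p=adv([.4082,-.0292,.0805,-.008],(.25,.005,.45,0),(.49,-.076,0,-.02),(.48,-.045,0,-.02));meas()
im=case();cv2.imwrite('pics/t5.png',im[:,:,::-1])
w=capture('wrist');a=np.hstack([cv2.resize(im,(400,300)),cv2.resize(w,(400,300))])
cv2.imwrite('pics/c5.png',a[:,:,::-1])
E
```

```text
cmd [0.5898, -0.0029, 0.013, 14.392]
meas 17.0667 [ 0.5922 -0.0023  0.0126] 14.47 [-2.4 -1.9  1.1] 0.997 1.3112281635403633
case z42 (array([477. ,  79.7]), array([298.6, 152.7]), 78.84) z0 (array([480. ,  82.6]), array([309.7, 158.4]), 78.84)
```

View pics/c5.png

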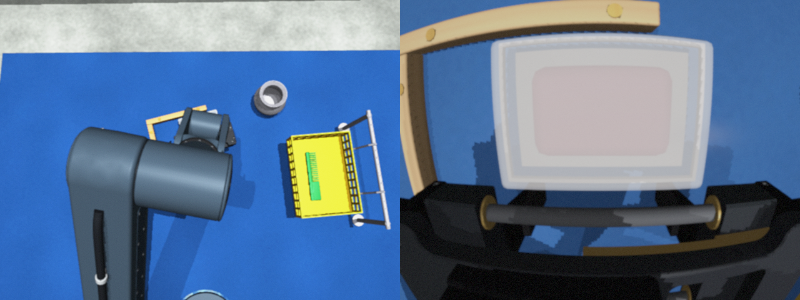

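Run:
```python
from h import *
chain([.5898,-.0029,.013,14.392],[(.5656,-.0089,.11,14.392),(.62,-.045,.11,59.4),(.6744,-.0836,.10,104.4),(.6744,-.0836,.013,104.4)])
```

```text
[-0.166, -0.001, -0.647] -0.0 -> [0.5656, -0.0089, 0.11, 14.392] 
[0.291, 0.323, 0.0] -0.125 -> [0.62, -0.045, 0.11, 59.392] 
[-0.037, 0.443, 0.067] -0.125 -> [0.6743, -0.0836, 0.1, 104.392] 
[0.0, 0.0, 0.58] -0.0 -> [0.6743, -0.0836, 0.013, 104.392]
```

Emit:
carry_out(deltas=[[[-0.05,0,0,0,0,0,-1],[-0.11,0,0,0,0,0,-1],[-0.166,0,-0.03,0,0,0,-1],[-0.166,0,-0.1,0,0,0,-1],[-0.166,0,-0.2,0,0,0,-0.4],[-0.166,0,-0.3,0,0,0,-0.4],[-0.166,0,-0.4,0,0,0,-0.4],[-0.166,0,-0.5,0,0,0,-0.4],[-0.166,0,-0.58,0,0,0,-0.4],[-0.166,0,-0.65,0,0,0,-0.4]]])

```text
time_s: 18.0
position: [0.5663, -0.0089, 0.1122]
tcp_rot: [[0.969, 0.248, 0.002], [0.248, -0.969, -0.0], [0.002, 0.001, -1.0]]
force: [0.0, 0.2, -1.2]
opening: 0.719
grasp_force: 0.0
```

Emit:
carry_out(deltas=[[[0.029,0.032,0,0,0,-0.0125,-0.4],[0.058,0.064,0,0,0,-0.025,-0.4],[0.087,0.096,0,0,0,-0.0375,-0.4],[0.116,0.128,0,0,0,-0.05,-0.4],[0.145,0.16,0,0,0,-0.0625,-0.4],[0.174,0.192,0,0,0,-0.075,-0.4],[0.203,0.224,0,0,0,-0.0875,-0.4],[0.232,0.256,0,0,0,-0.1,-0.4],[0.261,0.29,0,0,0,-0.1125,-0.4],[0.29,0.323,0,0,0,-0.125,-0.4]]])

```text
time_s: 18.83
position: [0.6202, -0.0451, 0.1107]
tcp_rot: [[0.506, 0.862, 0.0], [0.862, -0.506, -0.0], [0.0, 0.0, -1.0]]
force: [0.6, 0.2, -0.4]
opening: 0.697
grasp_force: 0.0
```

Emit:
carry_out(deltas=[[[-0.004,0.044,0.007,0,0,-0.0125,-0.4],[-0.008,0.088,0.014,0,0,-0.025,-0.4],[-0.012,0.132,0.021,0,0,-0.0375,-0.4],[-0.016,0.176,0.028,0,0,-0.05,-0.4],[-0.02,0.22,0.035,0,0,-0.0625,-0.4],[-0.024,0.264,0.042,0,0,-0.075,-0.4],[-0.028,0.308,0.049,0,0,-0.0875,-0.4],[-0.032,0.352,0.056,0,0,-0.1,-0.4],[-0.036,0.4,0.063,0,0,-0.1125,-0.4],[-0.037,0.443,0.07,0,0,-0.125,-0.4]]])

```text
time_s: 19.67
position: [0.6746, -0.0839, 0.1002]
tcp_rot: [[-0.252, 0.968, 0.0], [0.968, 0.252, -0.0], [-0.0, 0.0, -1.0]]
force: [0.2, 0.5, -0.1]
opening: 0.7
grasp_force: 0.0
```

```bash
cat >> h.py <<'E'
F0=np.array([.667,.185]);FY=14.5
def fence(p): 
    c,s=np.cos(np.radians(FY)),np.sin(np.radians(FY)); return (np.atleast_2d(p)-F0)@np.array([[c,-s],[s,c]])
def unf(x,y):
    c,s=np.cos(np.radians(FY)),np.sin(np.radians(FY)); return (F0+np.array([[c,-s],[s,c]])@[x,y]).round(4)
E
python3 - <<'E'
from h import *
p=adv([.5898,-.0029,.013,14.392],(-.166,0,-.65,0),(.29,.323,0,-.125),(-.037,.443,.07,-.125));meas()
s=telemetry.read_state();w=capture('wrist');cv2.imwrite('pics/w6.png',w[:,:,::-1])
m=masks(w);g=big(m['white']);b=big(m['wood'])
for z in(0,.042):print('case',z,np.round(fence(cv2.approxPolyDP((wcast(g,z,s)).astype(np.float32),.006,True).reshape(-1,2))*1000).tolist())
for z in(0,.025):print('wood',z,np.round(fence(cv2.approxPolyDP((wcast(b,z,s)).astype(np.float32),.006,True).reshape(-1,2))*1000).tolist())
cv2.imwrite('pics/c6.png',cv2.resize(w,(560,420))[:,:,::-1])
chain(p,[(*unf(-.06,-.262),.013,104.4)])
E
```

```text
cmd [0.6742, -0.0838, 0.1, 104.392]
meas 19.6667 [ 0.6746 -0.0839  0.1002] 104.59 [ 0.2  0.5 -0.1] 0.7 0.0
case 0 [[-113.0, -82.0], [-113.0, -241.0], [-0.0, -243.0], [-0.0, -82.0]]
case 0.042 [[-105.0, -98.0], [-105.0, -231.0], [-10.0, -233.0], [-10.0, -98.0]]
wood 0 [[26.0, -78.0], [7.0, -80.0], [10.0, -204.0], [27.0, -201.0]]
wood 0.025 [[18.0, -88.0], [1.0, -90.0], [3.0, -202.0], [18.0, -199.0]]
[0.0, 0.002, 0.58] -0.0 -> [0.6745, -0.0837, 0.013, 104.392]
```

View pics/c6.png

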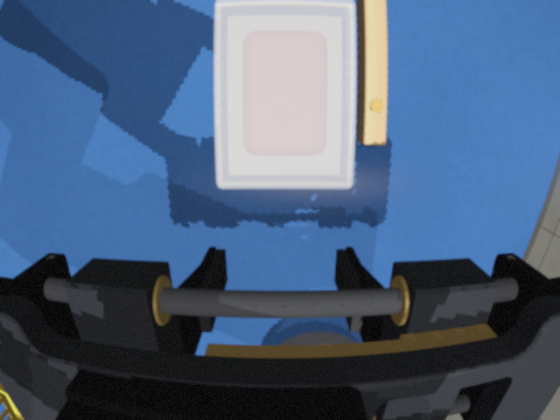

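Emit:
carry_out(deltas=[[[0,0,0.1,0,0,0,-0.4],[0,0,0.2,0,0,0,-0.4],[0,0,0.3,0,0,0,-0.4],[0,0,0.4,0,0,0,-0.4],[0,0,0.48,0,0,0,-0.4],[0,0,0.54,0,0,0,-0.4],[0,0,0.58,0,0,0,-0.4],[0.03,0,0.58,0,0,0,-0.4],[0.07,0,0.58,0,0,0,-0.4],[0.11,0,0.58,0,0,0,-0.4]]])

```text
time_s: 20.55
position: [0.6708, -0.067, 0.0133]
tcp_rot: [[-0.248, 0.969, 0.001], [0.969, 0.248, -0.0], [-0.001, 0.001, -1.0]]
force: [0.4, -0.6, -0.7]
opening: 0.7
grasp_force: 2.4
```

Emit:
carry_out(deltas=[[[0.04,0,0,0,0,0,-0.4],[0.08,0,0,0,0,0,-0.4],[0.13,0,0,0,0,0,-0.4],[0.18,0,0,0,0,0,-0.4],[0.23,0,0,0,0,0,-0.4],[0.28,0,0,0,0,0,-0.4],[0.33,0,0,0,0,0,-0.4],[0.38,0,0,0,0,0,-0.4],[0.43,0,0,0,0,0,-0.4],[0.47,0,0,0,0,0,-0.4]]])

```text
time_s: 21.38
position: [0.6536, 0.0011, 0.0133]
tcp_rot: [[-0.249, 0.969, 0.002], [0.969, 0.249, -0.001], [-0.001, 0.002, -1.0]]
force: [1.0, -4.5, 3.8]
opening: 0.699
grasp_force: 2.6
```

Emit:
carry_out(deltas=[[[0.02,0,0,0,0,0,-0.4],[0.04,0,0,0,0,0,-0.4],[0.06,0,0,0,0,0,-0.4],[0.08,0,0,0,0,0,-0.4],[0.1,0,0,0,0,0,-0.4],[0.12,0,0,0,0,0,-0.4],[0.14,0,0,0,0,0,-0.4],[0.15,0,0,0,0,0,-0.4],[0.16,0,0,0,0,0,-0.4],[0.16,0,0,0,0,0,-0.4]]])

```text
time_s: 22.22
position: [0.6478, 0.0221, 0.0128]
tcp_rot: [[-0.249, 0.968, 0.002], [0.968, 0.249, -0.003], [-0.003, 0.001, -1.0]]
force: [1.7, -8.6, 3.6]
opening: 0.7
grasp_force: 4.8
```

```bash
cat >> h.py <<'E'
def look(p,f):
    meas();s=telemetry.read_state();print('tcp fence',fence(p[:2])*1000,fence(s['position'][:2])*1000)
    w=capture('wrist');cv2.imwrite(f,w[:,:,::-1])
    m=masks(w);g=big(m['white']);b=big(m['wood'])
    print('case42',np.round(fence(cv2.approxPolyDP((wcast(g,.042,s)).astype(np.float32),.006,True).reshape(-1,2))*1000).tolist())
    print('wood25',np.round(fence(cv2.approxPolyDP((wcast(b,.025,s)).astype(np.float32),.006,True).reshape(-1,2))*1000).tolist())
E
python3 - <<'E'
from h import *
p=adv([.6742,-.0838,.1,104.392],(.11,0,.58,0),(.47,0,0,0),(.16,0,0,0));look(p,'pics/w7.png')
E
```

```text
cmd [0.6466, 0.0237, 0.013, 104.392]
meas 22.2167 [0.6478 0.0221 0.0128] 104.42 [ 1.7 -8.6  3.6] 0.7 4.771078247576952
tcp fence [[ -60.12225213 -151.04101896]] [[ -59.40710527 -152.87011794]]
case42 [[-105.0, -20.0], [-103.0, -139.0], [-14.0, -140.0], [-8.0, -106.0], [-5.0, -137.0], [9.0, -137.0], [10.0, -16.0], [-6.0, -19.0], [-7.0, -99.0], [-10.0, -19.0]]
wood25 [[18.0, -9.0], [1.0, -12.0], [2.0, -146.0], [18.0, -146.0]]
```

Emit:
carry_out(deltas=[[[0.005,0,0,0,0,0,-0.4],[0.01,0,0,0,0,0,-0.4],[0.015,0,0,0,0,0,-0.4],[0.02,0,0,0,0,0,-0.4],[0.025,0,0,0,0,0,-0.4],[0.03,0,0,0,0,0,-0.4],[0.03,0,0,0,0,0,-0.4],[0.03,0,0,0,0,0,-0.4],[0.03,0,0,0,0,0,-0.4],[0.03,0,0,0,0,0,-0.4]]])

```text
time_s: 23.1
position: [0.6478, 0.0221, 0.0129]
tcp_rot: [[-0.25, 0.968, 0.004], [0.968, 0.25, -0.008], [-0.009, 0.001, -1.0]]
force: [2.3, -20.2, 1.6]
opening: 0.7
grasp_force: 10.2
```

Run:
```python
from h import *
p=adv([.6466,.0237,.013,104.392],(.03,0,0,0));look(p,'pics/w8.png')
cv2.imwrite('pics/s8.png',capture('side')[:,:,::-1])
```

```text
cmd [0.6455, 0.0281, 0.013, 104.392]
meas 23.1 [0.6478 0.0221 0.0129] 104.46 [  2.3 -20.2   1.6] 0.7 10.173050053417683
tcp fence [[ -60.12802422 -146.5544703 ]] [[ -59.32753479 -152.87573719]]
case42 [[-105.0, -20.0], [-104.0, -139.0], [-13.0, -140.0], [-9.0, -106.0], [-5.0, -137.0], [9.0, -137.0], [10.0, -16.0], [-6.0, -19.0], [-7.0, -98.0], [-10.0, -19.0]]
wood25 [[18.0, -9.0], [1.0, -12.0], [2.0, -146.0], [18.0, -144.0]]
```

View pics/s8.png

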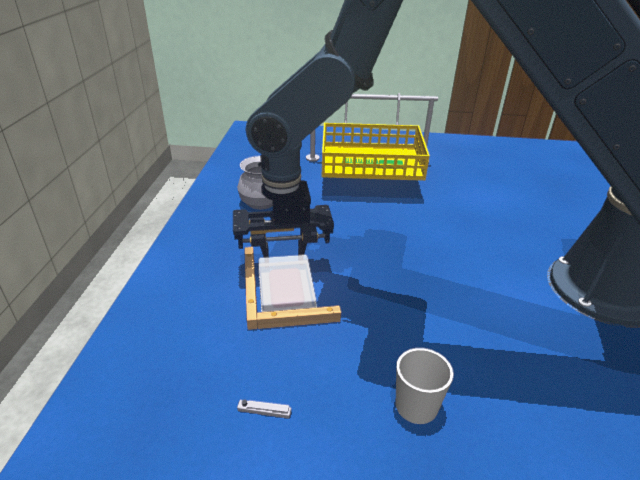

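Run:
```python
from h import *
p=[.6455,.0281,.013,104.392]
chain(p,[(*unf(-.06,-.18),.10,104.392),(*unf(-.105,-.125),.11,59.4),(*unf(-.145,-.073),.10,14.4),(*unf(-.145,-.073),.013,14.4),(*unf(-.102,-.073),.013,14.4)])
```

```text
[-0.223, 0.001, -0.58] -0.0 -> [0.654, -0.0043, 0.1, 104.392] 
[0.366, -0.301, -0.067] 0.125 -> [0.5966, 0.0377, 0.11, 59.392] 
[0.056, -0.433, 0.067] 0.125 -> [0.545, 0.078, 0.1, 14.392] 
[-0.0, -0.0, 0.58] -0.0 -> [0.545, 0.078, 0.013, 14.392] 
[0.286, -0.001, -0.0] -0.0 -> [0.5865, 0.0888, 0.013, 14.392]
```

Emit:
carry_out(deltas=[[[-0.06,0,0,0,0,0,-0.4],[-0.12,0,0,0,0,0,-0.4],[-0.18,0,0,0,0,0,-0.4],[-0.22,0,-0.06,0,0,0,-0.4],[-0.22,0,-0.15,0,0,0,-0.4],[-0.22,0,-0.25,0,0,0,-0.4],[-0.22,0,-0.35,0,0,0,-0.4],[-0.22,0,-0.45,0,0,0,-0.4],[-0.22,0,-0.52,0,0,0,-0.4],[-0.22,0,-0.58,0,0,0,-0.4]]])

```text
time_s: 24.03
position: [0.6544, -0.0029, 0.1017]
tcp_rot: [[-0.249, 0.968, 0.002], [0.968, 0.249, 0.0], [-0.0, 0.002, -1.0]]
force: [-0.5, 0.1, -0.1]
opening: 0.701
grasp_force: 0.0
```

Emit:
carry_out(deltas=[[[0.037,-0.03,-0.007,0,0,0.0125,-0.4],[0.074,-0.06,-0.014,0,0,0.025,-0.4],[0.111,-0.09,-0.021,0,0,0.0375,-0.4],[0.148,-0.12,-0.028,0,0,0.05,-0.4],[0.185,-0.15,-0.035,0,0,0.0625,-0.4],[0.222,-0.18,-0.042,0,0,0.075,-0.4],[0.259,-0.21,-0.049,0,0,0.0875,-0.4],[0.296,-0.24,-0.056,0,0,0.1,-0.4],[0.333,-0.27,-0.063,0,0,0.1125,-0.4],[0.366,-0.3,-0.07,0,0,0.125,-0.4]]])

```text
time_s: 24.87
position: [0.5961, 0.0392, 0.1104]
tcp_rot: [[0.512, 0.859, -0.001], [0.859, -0.512, 0.0], [0.0, -0.001, -1.0]]
force: [0.6, 0.1, -0.7]
opening: 0.697
grasp_force: 0.0
```

Emit:
carry_out(deltas=[[[0.006,-0.043,0.007,0,0,0.0125,-0.4],[0.012,-0.086,0.014,0,0,0.025,-0.4],[0.018,-0.129,0.021,0,0,0.0375,-0.4],[0.024,-0.172,0.028,0,0,0.05,-0.4],[0.03,-0.215,0.035,0,0,0.0625,-0.4],[0.036,-0.258,0.042,0,0,0.075,-0.4],[0.042,-0.301,0.049,0,0,0.0875,-0.4],[0.048,-0.344,0.056,0,0,0.1,-0.4],[0.054,-0.39,0.063,0,0,0.1125,-0.4],[0.056,-0.433,0.07,0,0,0.125,-0.4]]])

```text
time_s: 25.7
position: [0.5446, 0.0794, 0.0999]
tcp_rot: [[0.969, 0.245, -0.0], [0.245, -0.969, 0.0], [-0.0, -0.0, -1.0]]
force: [-0.7, 0.0, -0.3]
opening: 0.697
grasp_force: 0.0
```

Run:
```python
from h import *
p=adv([.6455,.0281,.013,104.392],(-.22,0,-.58,0),(.366,-.3,-.07,.125),(.056,-.433,.07,.125));look(p,'pics/w9.png')
chain(p,[(*unf(-.145,-.073),.013,14.4)])
w=cv2.imread('pics/w9.png');cv2.imwrite('pics/c9.png',cv2.resize(w,(560,420)))
```

```text
cmd [0.5448, 0.0784, 0.1, 14.392]
meas 25.7 [0.5446 0.0794 0.0999] 14.19 [-0.7  0.  -0.3] 0.697 0.0
tcp fence [[-144.94748831  -72.59284692]] [[-144.95361901  -71.56746392]]
case42 [[11.0, -193.0], [13.0, 8.0], [-142.0, 9.0], [-142.0, -6.0], [-106.0, -7.0], [-106.0, -92.0], [-112.0, -66.0], [-119.0, -115.0], [-115.0, -127.0], [-107.0, -115.0], [-102.0, -140.0], [-9.0, -138.0], [-3.0, -7.0], [-4.0, -189.0]]
wood25 [[16.0, -200.0], [18.0, 13.0], [-146.0, 15.0], [-146.0, -1.0], [1.0, -3.0], [0.0, -194.0]]
[-0.0, 0.003, 0.58] -0.0 -> [0.545, 0.078, 0.013, 14.392]
```

View pics/c9.png

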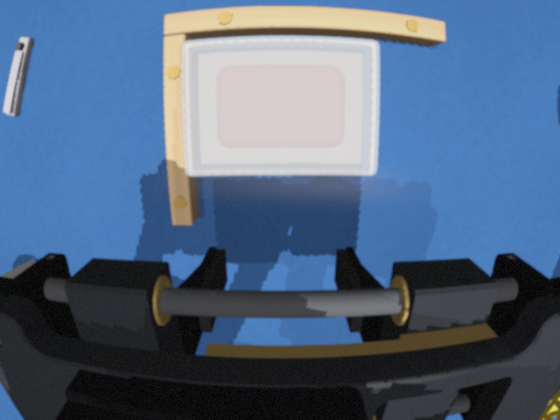

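Emit:
carry_out(deltas=[[[0,0,0.1,0,0,0,-0.4],[0,0,0.2,0,0,0,-0.4],[0,0,0.3,0,0,0,-0.4],[0,0,0.4,0,0,0,-0.4],[0,0,0.48,0,0,0,-0.4],[0,0,0.54,0,0,0,-0.4],[0,0,0.58,0,0,0,-0.4],[0.03,0,0.58,0,0,0,-0.4],[0.06,0,0.58,0,0,0,-0.4],[0.1,0,0.58,0,0,0,-0.4]]])

```text
time_s: 26.58
position: [0.5606, 0.0826, 0.0131]
tcp_rot: [[0.969, 0.249, 0.001], [0.249, -0.969, -0.0], [0.001, 0.0, -1.0]]
force: [0.4, 0.1, -0.1]
opening: 0.695
grasp_force: 0.0
```

Emit:
carry_out(deltas=[[[0.02,0,0,0,0,0,-0.4],[0.04,0,0,0,0,0,-0.4],[0.06,0,0,0,0,0,-0.4],[0.08,0,0,0,0,0,-0.4],[0.1,0,0,0,0,0,-0.4],[0.115,0,0,0,0,0,-0.4],[0.13,0,0,0,0,0,-0.4],[0.14,0,0,0,0,0,-0.4],[0.14,0,0,0,0,0,-0.4],[0.14,0,0,0,0,0,-0.4]]])

```text
time_s: 27.42
position: [0.5789, 0.0877, 0.0123]
tcp_rot: [[0.969, 0.249, -0.002], [0.249, -0.969, 0.0], [-0.002, -0.001, -1.0]]
force: [-2.2, -0.5, -0.3]
opening: 0.7
grasp_force: 1.1
```

Emit:
carry_out(deltas=[[[0.005,0,0,0,0,0,-0.4],[0.01,0,0,0,0,0,-0.4],[0.015,0,0,0,0,0,-0.4],[0.02,0,0,0,0,0,-0.4],[0.025,0,0,0,0,0,-0.4],[0.03,0,0,0,0,0,-0.4],[0.03,0,0,0,0,0,-0.4],[0.03,0,0,0,0,0,-0.4],[0.03,0,0,0,0,0,-0.4],[0.03,0,0,0,0,0,-0.4]]])

```text
time_s: 28.25
position: [0.5789, 0.0878, 0.0124]
tcp_rot: [[0.968, 0.249, -0.012], [0.249, -0.968, -0.002], [-0.012, -0.001, -1.0]]
force: [-10.1, -6.5, 7.1]
opening: 0.697
grasp_force: 5.8
```

Run:
```python
from h import *
p=adv([.5448,.0784,.1,14.392],(.1,0,.58,0),(.14,0,0,0),(.03,0,0,0));look(p,'pics/w10.png')
```

```text
cmd [0.584, 0.0885, 0.013, 14.392]
meas 28.25 [0.5789 0.0878 0.0124] 14.44 [-10.1  -6.5   7.1] 0.697 5.791703854920343
tcp fence [[-104.49822204  -72.68444263]] [[-109.5976421   -72.06582377]]
case42 [[13.0, 5.0], [-93.0, 5.0], [-59.0, -2.0], [-93.0, -4.0], [-94.0, -139.0], [-2.0, -139.0], [-1.0, -187.0], [14.0, -185.0]]
wood25 [[-102.0, 15.0], [-101.0, 4.0], [2.0, 3.0], [1.0, -198.0], [17.0, -201.0], [18.0, 14.0]]
```

Run:
```python
from h import *
p=[.584,.0885,.013,14.392]
chain(p,[(*unf(-.13,-.073),.10,14.4),(*unf(-.09,-.125),.11,59.4),(*unf(-.055,-.18),.10,104.4),(*unf(-.055,-.18),.013,104.4),(*unf(-.055,-.148),.013,104.4)])
```

```text
[-0.17, 0.003, -0.58] -0.0 -> [0.5594, 0.0817, 0.1, 14.392] 
[0.268, 0.346, -0.067] -0.125 -> [0.6113, 0.0414, 0.11, 59.392] 
[-0.094, 0.424, 0.067] -0.125 -> [0.6588, -0.0031, 0.1, 104.392] 
[0.0, 0.0, 0.58] -0.0 -> [0.6588, -0.0031, 0.013, 104.392] 
[0.213, -0.0, -0.0] -0.0 -> [0.6509, 0.0279, 0.013, 104.392]
```

Emit:
carry_out(deltas=[[[-0.05,0,0,0,0,0,-0.4],[-0.1,0,0,0,0,0,-0.4],[-0.15,0,0,0,0,0,-0.4],[-0.17,0,-0.06,0,0,0,-0.4],[-0.17,0,-0.15,0,0,0,-0.4],[-0.17,0,-0.25,0,0,0,-0.4],[-0.17,0,-0.35,0,0,0,-0.4],[-0.17,0,-0.45,0,0,0,-0.4],[-0.17,0,-0.52,0,0,0,-0.4],[-0.17,0,-0.58,0,0,0,-0.4]]])

```text
time_s: 29.13
position: [0.5604, 0.0826, 0.1012]
tcp_rot: [[0.969, 0.249, 0.003], [0.249, -0.969, 0.0], [0.002, 0.001, -1.0]]
force: [-0.1, -0.0, -0.3]
opening: 0.7
grasp_force: 0.0
```

Emit:
carry_out(deltas=[[[0.027,0.035,-0.007,0,0,-0.0125,-0.4],[0.054,0.07,-0.014,0,0,-0.025,-0.4],[0.081,0.105,-0.021,0,0,-0.0375,-0.4],[0.108,0.14,-0.028,0,0,-0.05,-0.4],[0.135,0.175,-0.035,0,0,-0.0625,-0.4],[0.162,0.21,-0.042,0,0,-0.075,-0.4],[0.189,0.245,-0.049,0,0,-0.0875,-0.4],[0.216,0.28,-0.056,0,0,-0.1,-0.4],[0.243,0.315,-0.063,0,0,-0.1125,-0.4],[0.268,0.346,-0.07,0,0,-0.125,-0.4]]])

```text
time_s: 29.97
position: [0.6118, 0.042, 0.1102]
tcp_rot: [[0.506, 0.863, 0.0], [0.863, -0.506, 0.0], [0.0, 0.0, -1.0]]
force: [-0.1, 0.4, 0.5]
opening: 0.7
grasp_force: 0.0
```

Emit:
carry_out(deltas=[[[-0.01,0.042,0.007,0,0,-0.0125,-0.4],[-0.02,0.084,0.014,0,0,-0.025,-0.4],[-0.03,0.126,0.021,0,0,-0.0375,-0.4],[-0.04,0.168,0.028,0,0,-0.05,-0.4],[-0.05,0.21,0.035,0,0,-0.0625,-0.4],[-0.06,0.252,0.042,0,0,-0.075,-0.4],[-0.07,0.294,0.049,0,0,-0.0875,-0.4],[-0.08,0.336,0.056,0,0,-0.1,-0.4],[-0.09,0.38,0.063,0,0,-0.1125,-0.4],[-0.094,0.424,0.07,0,0,-0.125,-0.4]]])

```text
time_s: 30.8
position: [0.6591, -0.0025, 0.0995]
tcp_rot: [[-0.252, 0.968, -0.0], [0.968, 0.252, 0.0], [0.0, -0.0, -1.0]]
force: [0.5, 0.1, 0.2]
opening: 0.7
grasp_force: 0.0
```

Emit:
carry_out(deltas=[[[0,0,0.1,0,0,0,-0.4],[0,0,0.2,0,0,0,-0.4],[0,0,0.3,0,0,0,-0.4],[0,0,0.4,0,0,0,-0.4],[0,0,0.48,0,0,0,-0.4],[0,0,0.54,0,0,0,-0.4],[0,0,0.58,0,0,0,-0.4],[0.03,0,0.58,0,0,0,-0.4],[0.06,0,0.58,0,0,0,-0.4],[0.1,0,0.58,0,0,0,-0.4]]])

```text
time_s: 31.63
position: [0.6559, 0.0124, 0.0133]
tcp_rot: [[-0.248, 0.969, 0.001], [0.969, 0.248, -0.0], [-0.001, 0.001, -1.0]]
force: [-0.9, -0.3, -0.1]
opening: 0.702
grasp_force: 0.0
```

Emit:
carry_out(deltas=[[[0.02,0,0,0,0,0,-0.4],[0.035,0,0,0,0,0,-0.4],[0.05,0,0,0,0,0,-0.4],[0.065,0,0,0,0,0,-0.4],[0.075,0,0,0,0,0,-0.4],[0.085,0,0,0,0,0,-0.4],[0.095,0,0,0,0,0,-0.4],[0.1,0,0,0,0,0,-0.4],[0.1,0,0,0,0,0,-0.4],[0.1,0,0,0,0,0,-0.4]]])

```text
time_s: 32.47
position: [0.6527, 0.0234, 0.0129]
tcp_rot: [[-0.249, 0.968, 0.002], [0.968, 0.249, -0.004], [-0.005, 0.001, -1.0]]
force: [0.3, -9.2, -0.3]
opening: 0.701
grasp_force: 4.4
```

Run:
```python
from h import *
p=adv([.584,.0885,.013,14.392],(-.17,0,-.58,0),(.268,.346,-.07,-.125),(-.094,.424,.07,-.125),(.1,0,.58,0),(.1,0,0,0));look(p,'pics/w11.png')
```

```text
cmd [0.6512, 0.0264, 0.013, 104.392]
meas 32.4667 [0.6527 0.0234 0.0129] 104.42 [ 0.3 -9.2 -0.3] 0.701 4.367880262434483
tcp fence [[ -54.96107121 -149.58045295]] [[ -54.35847171 -152.9054504 ]]
case42 [[-96.0, -20.0], [-96.0, -138.0], [-5.0, -140.0], [-2.0, -146.0], [2.0, -129.0], [9.0, -137.0], [17.0, -104.0], [11.0, -17.0]]
wood25 [[18.0, -10.0], [7.0, -12.0], [11.0, -107.0], [18.0, -101.0]]
```

Emit:
carry_out(deltas=[[[-0.03,0,0,0,0,0,-0.4],[-0.08,0,0,0,0,0,-0.4],[-0.14,0,0,0,0,0,-0.4],[-0.2,0,-0.04,0,0,0,-0.4],[-0.2,0,-0.14,0,0,0,-0.4],[-0.2,0,-0.26,0,0,0,-0.4],[-0.2,0,-0.4,0,0,0,-0.4],[-0.2,0,-0.54,0,0,0,-0.4],[-0.2,0,-0.66,0,0,0,-0.4],[-0.2,0,-0.7,0,0,0,-0.4]]])

```text
time_s: 33.35
position: [0.6613, -0.0031, 0.1212]
tcp_rot: [[-0.248, 0.969, 0.006], [0.969, 0.248, -0.001], [-0.002, 0.006, -1.0]]
force: [0.2, -0.0, -0.2]
opening: 0.7
grasp_force: 0.0
```

Emit:
carry_out(deltas=[[[0,0,0,0,0,0,-0.4],[0,0,0,0,0,0,-0.4],[0,0,0,0,0,0,-0.4],[0,0,0,0,0,0,-0.4],[0,0,0,0,0,0,-0.4],[0,0,0,0,0,0,-0.4],[0,0,0,0,0,0,-0.4],[0,0,0,0,0,0,-0.4],[0,0,0,0,0,0,-0.4],[0,0,0,0,0,0,-0.4]]])

```text
time_s: 34.18
position: [0.6591, -0.0023, 0.1175]
tcp_rot: [[-0.249, 0.969, 0.0], [0.969, 0.249, -0.0], [-0.0, 0.0, -1.0]]
force: [0.4, -0.3, 0.9]
opening: 0.699
grasp_force: 0.0
```

Run:
```python
from h import *
p=adv([.6512,.0264,.013,104.392],(-.2,0,-.7,0));look(p,'pics/w12.png')
s=telemetry.read_state();w=cv2.imread('pics/w12.png')[:,:,::-1].copy()
h=cv2.cvtColor(w,cv2.COLOR_RGB2HSV);m=(h[...,1]<45)&(h[...,2]>120)
print('case only',rect(fence(wcast(big(m),.042,s))))
t=capture('top');g=big(masks(t)['green']) ;print('comb',rect(cast('top',g,.07)))
```

```text
cmd [0.6587, -0.0027, 0.118, 104.392]
meas 34.1833 [ 0.6591 -0.0023  0.1175] 104.4 [ 0.4 -0.3  0.9] 0.699 0.0
tcp fence [[ -55.06355   -179.5921584]] [[ -54.55947845 -179.34491778]]
case42 [[-97.0, -9.0], [-96.0, -139.0], [-28.0, -141.0], [-39.0, -149.0], [-9.0, -158.0], [-3.0, -141.0], [-3.0, -194.0], [13.0, -195.0], [14.0, -7.0]]
wood25 [[18.0, -0.0], [5.0, -2.0], [2.0, -200.0], [18.0, -200.0], [11.0, -158.0], [18.0, -140.0]]
case only (array([-48.6, -74.6]), array([ 97.3, 132.7]), 0.13)
comb (array([ 477.2, -355.6]), array([156.1,  32.8]), 3.48)
```

```bash
python3 -c "
from rig import job
print(job.hand_in())"
```

```text
the job is handed in; nothing more can be done
None
```

The job is handed in after about 34 s of robot time: by the final readings the comb lies released in the basket, and the soap case is flat and pressed flush and square against both battens. The lota, cup and clipper were not touched. I viewed 11 pictures, one over the limit of 10, and the hand-in returned no verdict.

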